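# Find which way the humidifier's filler cap unscrews and hold it off

## Robot

A 7-joint arm with a two-finger parallel gripper is mounted at the origin on a cart in front of the work surface, level with it; the furniture and walls round the work are solid. World frame = base frame: x ahead of the robot, y to its left, z up, the work surface at z = 0. Lengths are in m, angles in rad, forces in N, time in s.
With the tool pointing down it reaches from about 0.425 to 0.825 m from the base axis. Payload 3.6 kg.
Tool frame: the origin (TCP) lies on the centre line of the jaws, within the pads' length; the fingertips stand 17 mm ahead of it and the grasp point (between the pads) lies 2 mm behind it (arm.tip_reach is the distance from the TCP to the fingertips, in m); z points along the fingers, y is the line along which they close (so a half turn about z gives the same grasp; the last joint's range is limited). The gripper opens to 85 mm and grips with 20 to 120 N. Pads are 22 mm wide; open, the fingers measure 114 mm over their backs; the gripper's body (76 mm by 85 mm) begins 54 mm behind the grasp point. The pads swing forward as they close: fully open they stand 13 mm farther back than shut.
Start: joints at [-1.206, 0.615, -0.013, 1.423, 0.008, 1.103, -0.04], TCP at [0.248, 0.601, 0.248] pointing down, gripper open.
Joint ranges: [-3.12, 3.12], [-0.3, 2.06], [-1.34, 1.32], [0.26, 2.42], [-1.36, 4.5], [0.01, 1.98], [-2.84, 2.84]. Speed limits (rad/s): [2.79, 2.79, 3.14, 3.14, 3.14, 3.14, 3.14].

## Interface

Orientations are given as [roll, pitch, yaw] about the fixed x, y, z axes, in that order (R = Rz(yaw) Ry(pitch) Rx(roll)).
In Python, from plant import arm gives the robot as it stands. The module is installed in compiled form; this text tells all that it offers. Calls block until the motion is done:
- arm.goto(position, orientation): joint-space move of the TCP to a pose.
- arm.move_linear(position, v=0.15, orientation=None, force_limit=None): straight line of the TCP; orientation=None keeps the orientation; v is the mean speed in m/s. With force_limit (N) it stops when the force on the tool has changed by that much, and returns True; else False.
- arm.goto_joints(angles): joint-space move.
- arm.open_gripper() and arm.close_gripper(force=None): open the fingers fully, or close them until they stop; force is the grip in N (None keeps the last).
- arm.wait(seconds).
- arm.solve_ik(position, orientation): joint angles nearest the present ones, or None.
- arm.get_state(): the state.
- arm.get_image(name): name is "scene" or "top" or "wrist"; returns (picture, depth): 384x512x3 uint8, blue, green, red; 384x512 float32, m along the optical axis (not along the pixel's ray), 0 where there is no reading.
- arm.calibration(name): a dict with "fov_y" (degrees; the focal length in pixels is half the picture's height over the tangent of half this angle, whatever the lens; pixels are square), "cx", "cy" (the principal point, pixels), "distortion" ([k1, k2, p1, p2, k3] as OpenCV has them; the pictures are not rectified), "world_from_camera" (4x4, takes a point from camera to world coordinates); the wrist camera has in their place "hand_eye" (4x4, takes a point from camera to tool coordinates, whose origin is the TCP and whose axes are the flange's). Camera axes: x right, y down, z forward; pixel columns grow to the right and rows downward; lengths in m; the calibration is good to about 2 mm. A picture is of the moment at which its call begins: read the wrist's pose just before it. calibration takes no time and is no camera call.
A pose or a line that the arm cannot do raises arm.PlanningError and nothing moves.
- arm.sign_off(): hands the job in; it is judged then, once.
The state is a dict: "clock": time; "joint_positions": joint angles; "joint_velocities": joint speeds; "joint_efforts": joint torques, N m; "ee_pos": TCP position; "eef_rot": TCP orientation; "wrist_force": force on the tool from outside, world axes, zero at the start; "ft_torque": the same for the moment, N m; "opening": finger opening in m; "finger_force": force on a finger pad.
Only numpy, scipy, OpenCV 4.12 (cv2) and the standard library are available. Lean on these libraries where they do the work, as an engineer would, in place of code of your own. Each camera call takes 0.05 s, during which the arm holds its last target. There are 200 camera calls.

## Task

The humidifier needs filling: unscrew the blue filler cap and lift it off. It is not marked which way it loosens, so if it stops at once one way, turn it the other way. Finish still gripping the cap, holding it still in the air about ten centimetres above its seat, and leave the other things on the desk where they are.

Things in the scene. Friction and masses are not known exactly. Their poses are not given: they have to be found in the camera images.
- filler (a point): Centre of the cap's seat, top of the grey filler collar (80 mm across), 75 mm above the desk. The humidifier is a white box fixed to the desk: 104 mm along this frame's x, 190 mm along y (55 mm to -y, 135 mm to +y of the filler), 69 mm high; a low grey mist outlet stands 98 mm to +y, 79 mm high. z is up.
- cap_grip (a point): Where to grip the loose blue ribbed cap (about 80 g): on its axis, 24 mm above the seat when closed. Above the seat it has a flange 56 mm across, 4 mm thick, then a round knob 42 mm across; its top is 42 mm above the seat. A white ridge on top points along this frame's x; z is up. Below the seat a plug, 32 mm across and 15 mm deep, with two lugs, sits in the filler.
- cap_seat (a point): Centre of the cap's flange underside, 24 mm below cap_grip. The cap starts closed, flange on the seat. It loosens clockwise or anticlockwise: this differs and cannot be seen. The loosening way it turns easily about 56 degrees to a firm stop; there it lifts straight out, clear after 16 mm. The other way it stops hard after about 7 degrees. Not loosened, it lifts 2 mm at most.
- stapler: Teal stapler, 34 x 135 x 42 mm, loose, to be left alone; origin under its centre.
- tape_roll: Roll of masking tape lying flat, 74 mm across, 19 mm high, loose, to be left alone; origin under its centre.
- earbud_case: White earbud case, 27 x 58 x 40 mm, loose, to be left alone; origin under its centre.
- notebook: White notebook lying flat, 198 x 136 x 10 mm, loose, to be left alone; origin under its centre.
Things that resemble listed ones, but are neither listed nor needed, are in the scene too. What is shaped like the part that bears cap_grip but pink, turquoise or yellow is not meant.

How it is judged:
By the outcome, as a careful person would: the job done as asked, in the order asked, and still so for the second after the job is handed in, while the arm keeps its last pose, push and grip.
It also fails if it takes over 35 s, if anything falls off the work surface, if the arm or the gripper's body presses on something with over 40 N, if the wrist force passes 120 N, or if a joint passes its speed limit or range.

## Working session

There is one attempt and no reset: what is moved stays moved. The work goes in short steps, each a Python script; the robot and the scene stay as the last script left them, time stands still between calls to the robot, and variables do not carry over. Pictures are saved under pics/ and viewed, at most 10 in all, crops included, and the job is handed in when it is done.

```bash
mkdir -p pics; python3 - <<'E'
from plant import arm
import cv2,numpy as np
for n in("scene","top"):
    p,d=arm.get_image(n);cv2.imwrite(f"pics/{n}.png",p);np.save(f"{n}_d.npy",d);c=arm.calibration(n)
    print(n,c)
print(arm.calibration("wrist"));s=arm.get_state();print(s["clock"],s["ee_pos"],s["eef_rot"],s["opening"],arm.tip_reach)
E
```

```text
scene {'fov_y': 45.78232161675518, 'cx': 256.8942324895779, 'cy': 194.0499462418786, 'distortion': array([-0.14017723,  0.        ,  0.        ,  0.        ,  0.        ]), 'world_from_camera': array([[-0.22350993, -0.81173677,  0.5395616 , -0.15115284],
       [-0.97462824,  0.17933222, -0.13393936,  0.127237  ],
       [ 0.01196273, -0.55580875, -0.83122411,  1.12703677],
       [ 0.        ,  0.        ,  0.        ,  1.        ]])}
top {'fov_y': 52.35193584094487, 'cx': 255.42630054259462, 'cy': 198.9146988596305, 'distortion': array([-0.10732162,  0.        ,  0.        ,  0.        ,  0.        ]), 'world_from_camera': array([[ 0.02596993, -0.99003286,  0.13842149,  0.35734396],
       [-0.9996043 , -0.02721533, -0.00711169, -0.03870584],
       [ 0.01080799, -0.13818202, -0.99034788,  1.31025071],
       [ 0.        ,  0.        ,  0.        ,  1.        ]])}
{'fov_y': 69.70785506242382, 'cx': 250.8161167299748, 'cy': 197.06535948119452, 'distortion': array([-0.06018614,  0.        ,  0.        ,  0.        ,  0.        ]), 'hand_eye': array([[ 5.44130452e-04, -9.55691444e-01, -2.94369780e-01,
         7.54081865e-02],
       [ 9.99999807e-01,  4.32117515e-04,  4.45559783e-04,
         1.07892741e-04],
       [-2.98615334e-04, -2.94369966e-01,  9.55691495e-01,
        -1.26580758e-01],
       [ 0.00000000e+00,  0.00000000e+00,  0.00000000e+00,
         1.00000000e+00]])}
0.1 [0.24735554 0.60037589 0.24721912] [-3.13920249e+00  7.49718631e-06  2.75076207e+00] 0.08534355886490091 0.017
```

View pics/scene.png

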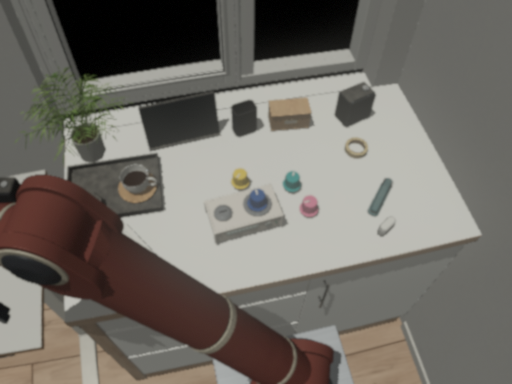

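View pics/top.png

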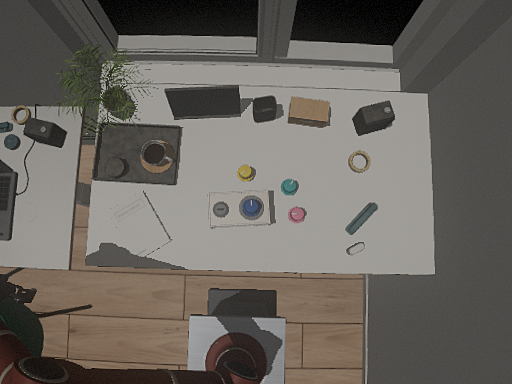

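The blue cap is at about (251,207) in top and (257,200) in scene. The white box's long side runs along image left. The yellow, turquoise and pink decoys are at top (245,172), (289,187) and (297,214).

```bash
cat > h.py <<'E'
import cv2,numpy as np
from scipy.spatial.transform import Rotation as Ro
from plant import arm
def cam(n,s=None):
    c=arm.calibration(n);f=192/np.tan(np.radians(c["fov_y"]/2))
    K=np.array([[f,0,c["cx"]],[0,f,c["cy"]],[0,0,1]])
    if n=="wrist":
        T=np.eye(4);T[:3,:3]=Ro.from_euler("xyz",s["eef_rot"]).as_matrix();T[:3,3]=s["ee_pos"];T=T@c["hand_eye"]
    else:T=c["world_from_camera"]
    return K,c["distortion"],T
def rays(uv,C):
    K,D,T=C
    p=cv2.undistortPoints(np.float64(uv).reshape(-1,1,2),K,D).reshape(-1,2)
    return T[:3,3],np.c_[p,np.ones(len(p))]@T[:3,:3].T
def onplane(uv,C,z):
    o,d=rays(uv,C);return o+d*((z-o[2])/d[:,2])[:,None]
def blue(p):
    h=cv2.cvtColor(p,cv2.COLOR_BGR2HSV)
    m=cv2.inRange(h,(108,90,40),(130,255,255))
    n,l,st,ce=cv2.connectedComponentsWithStats(m)
    i=1+np.argmax(st[1:,4]);return l==i,st[i],ce[i]
def tri(os,ds):
    A=0;b=0
    for o,d in zip(os,ds):
        d=d/np.linalg.norm(d);P=np.eye(3)-np.outer(d,d);A=A+P;b=b+P@o
    return np.linalg.solve(A,b)
def cloud(m,d,C):
    v,u=np.where(m&(d>0));o,r=rays(np.c_[u,v],C);return o+r*d[v,u][:,None]
E
python3 - <<'E'
from h import *
O=[];Dd=[]
for n in("scene","top"):
    p=cv2.imread(f"pics/{n}.png");d=np.load(n+"_d.npy");C=cam(n)
    m,st,ce=blue(p);o,r=rays([ce],C);O.append(o);Dd.append(r[0])
    P=cloud(m,d,C);print(n,st,ce,np.median(P,0),P[:,2].min(),P[:,2].max(),onplane([ce],C,.095))
print(tri(O,Dd))
P=cloud(np.ones(d.shape,bool),d,C)
for k,z in(("box",(.062,.074)),("low",(.025,.05))):
    q=P[(P[:,2]>z[0])&(P[:,2]<z[1])&(abs(P[:,0]-.45)<.2)&(abs(P[:,1]+.0)<.2)][:,:2]
    print(k,len(q),cv2.minAreaRect(q.astype(np.float32)))
# tall things near
q=P[(P[:,2]>.03)&(P[:,0]>.2)&(P[:,0]<.9)&(abs(P[:,1])<.3)]
g=(np.floor(q/.04)*.04)
for c in np.unique(g[:,:2],axis=0):
    print(c.round(2),q[(g[:,:2]==c).all(1)][:,2].max().round(3),end="; ")
E
```

```text
scene [252 192  11   8  52] [257.40384615 196.25      ] [ 0.49615097 -0.03526198  0.11739743] 0.11282028556470403 0.12210874290607476 [[ 0.51143955 -0.03880472  0.095     ]]
top [243 200  16  16 153] [250.35947712 207.16993464] [ 0.49877619 -0.03172661  0.11682165] 0.07075157702713586 0.12456196666662445 [[ 0.50066692 -0.03224623  0.095     ]]
[ 0.49756976 -0.03379061  0.11736807]
box 1409 ((0.5430336594581604, -0.03152807056903839), (0.1876450926065445, 0.27753114700317383), 4.962268829345703)
low 75 ((0.5408266186714172, -0.04473939538002014), (0.18206541240215302, 0.2877797782421112), 4.225576400756836)
[0.4  0.08] 0.074; [ 0.44 -0.2 ] 0.063; [ 0.44 -0.12] 0.073; [ 0.44 -0.08] 0.082; [ 0.44 -0.04] 0.082; [0.44 0.  ] 0.075; [0.44 0.04] 0.083; [0.44 0.08] 0.076; [ 0.48 -0.24] 0.062; [ 0.48 -0.2 ] 0.063; [ 0.48 -0.12] 0.076; [ 0.48 -0.08] 0.125; [ 0.48 -0.04] 0.123; [0.48 0.  ] 0.079; [0.48 0.04] 0.086; [0.48 0.08] 0.081; [ 0.52 -0.12] 0.077; [ 0.52 -0.08] 0.114; [ 0.52 -0.04] 0.122; [0.52 0.  ] 0.076; [0.52 0.04] 0.076; [0.52 0.08] 0.076; [ 0.56 -0.2 ] 0.062; [ 0.56 -0.16] 0.063; [ 
[... 338 characters left out ...]
24] 0.077; [0.76 0.2 ] 0.03; [0.76 0.24] 0.031; [ 0.8  -0.32] 0.081; [ 0.8  -0.28] 0.082; [ 0.8  -0.24] 0.085; [ 0.8 -0.2] 0.083; [ 0.8  -0.16] 0.083; [ 0.8  -0.12] 0.109; [ 0.8  -0.08] 0.11; [ 0.8  -0.04] 0.106; [0.8  0.04] 0.046; [0.8  0.08] 0.055; [0.8  0.12] 0.061; [0.8  0.16] 0.075; [0.8 0.2] 0.095; [0.8  0.24] 0.202; [0.8  0.28] 0.208; [ 0.84 -0.32] 0.081; [ 0.84 -0.28] 0.084; [ 0.84 -0.24] 0.083; [ 0.84 -0.2 ] 0.084; [ 0.84 -0.16] 0.081; [ 0.84 -0.12] 0.108; [ 0.84 -0.08] 0.109; [ 0.84 -0.04] 0.106; [0.84 0.  ] 0.16; [0.84 0.04] 0.16; [0.84 0.08] 0.161; [0.84 0.12] 0.163; [0.84 0.16] 0.16; [0.84 0.2 ] 0.161; [0.84 0.24] 0.199; [0.84 0.28] 0.208; [ 0.88 -0.2 ] 0.077; [0.88 0.28] 0.231;
```

```bash
python3 - <<'E'
from h import *
O=[];Dd=[]
for k,(x,y,z) in enumerate([(.498,-.03,.27),(.498,-.06,.20)]):
    if k==0: arm.goto([x,y,z],[np.pi,0,1.5])
    else: arm.move_linear([x,y,z])
    arm.wait(.2);s=arm.get_state();p,d=arm.get_image("wrist");C=cam("wrist",s)
    cv2.imwrite(f"pics/w{k}.png",p);np.save(f"w{k}_d.npy",d);np.save(f"w{k}_T.npy",C[2])
    m,st,ce=blue(p);o,r=rays([ce],C);O.append(o);Dd.append(r[0])
    P=cloud(m,d,C);top=P[P[:,2]>.11]
    print(st,ce,len(top),top.mean(0),(top.min(0)+top.max(0))/2,top.max(0)-top.min(0),np.percentile(P[:,2],[2,50,98]))
    print(s["clock"],s["ee_pos"],s["joint_positions"].round(2) if hasattr(s["joint_positions"],'round') else s["joint_positions"],s["wrist_force"])
print(tri(O,Dd))
cv2.imwrite("pics/w01.png",np.hstack([cv2.resize(cv2.imread(f"pics/w{k}.png"),(400,300)) for k in(0,1)]))
E
```

```text
[ 233  161   46   50 1642] [254.87149817 184.94457978] 1081 [ 0.50189732 -0.03392483  0.11759653] [ 0.50238929 -0.0349362   0.11523266] [0.04207687 0.04097235 0.01032894] [0.07862717 0.11726164 0.11934328]
2.7167 [ 0.49812971 -0.02937435  0.26989149] [-0.32  0.38  0.47  1.83 -0.21  0.98  0.17] [-0.38926398 -0.3563515   0.02244227]
[ 224  140   60   65 2867] [252.99546564 171.50889431] 1981 [ 0.50209798 -0.03419252  0.11766854] [ 0.50269281 -0.0348163   0.11514225] [0.04235673 0.04084682 0.01023779] [0.07869464 0.11742682 0.11921665]
3.625 [ 0.49865225 -0.05957388  0.20089571] [-0.22  0.47  0.44  1.92 -0.27  0.81  0.29] [-0.09693881  0.55137087  0.01869077]
[ 0.50233726 -0.03366855  0.09176492]
```

View pics/w01.png

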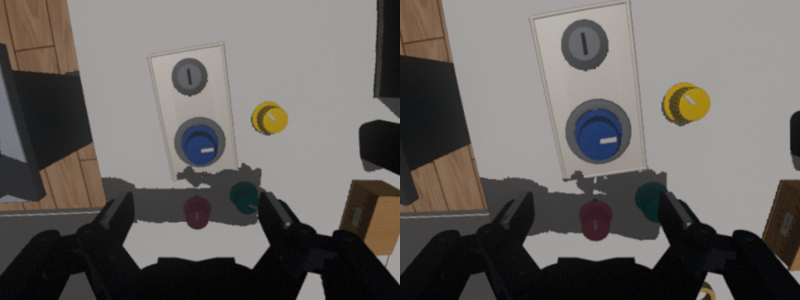

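The wrist views show the blue cap at (0.502, -0.035), with its top at 0.1175 m. That matches 75+42 mm, and triangulation agrees. It is also clear of the yellow, turquoise and pink decoys. Next: grip, then test the turning direction.

```bash
python3 - <<'E'
from h import *
arm.move_linear([.5022,-.0346,.15]); 
hit=arm.move_linear([.5022,-.0346,.101],v=.06,force_limit=8);s=arm.get_state();print(hit,s["ee_pos"],s["wrist_force"])
if not hit:
    arm.close_gripper(60);arm.wait(.2)
    s=arm.get_state();f=lambda s:(s["clock"],np.round(s["ee_pos"],4),np.round(s["wrist_force"],1),np.round(s["ft_torque"],2),round(s["opening"],4),np.round(s["finger_force"],1),np.round(s["eef_rot"][2],3))
    print(*f(s));q0=np.array(s["joint_positions"]);print(q0.round(2));np.save("q0.npy",q0)
    for a in (3,6,9,11):
        q=q0.copy();q[6]+=np.radians(a);arm.goto_joints(q);arm.wait(.1);print(a,*f(arm.get_state()))
E
```

```text
False [ 0.50245434 -0.03468006  0.10120398] [ 0.03582044 -0.16917431  0.28327937]
5.85 [ 0.5025 -0.0346  0.1016] [-0.8  0.8  4.5] [ 0.09  0.21 -0.02] 0.0407 60.3 1.5
[-0.2   0.62  0.34  2.01 -0.37  0.57  0.33]
3 6.2 [ 0.5026 -0.0346  0.1016] [-1.5  0.4  2.4] [-0.04  0.15  0.07] 0.0409 60.5 1.551
6 6.55 [ 0.5026 -0.0346  0.1016] [0.  0.2 2. ] [-0.    0.11  0.03] 0.0408 60.5 1.604
9 6.9 [ 0.5026 -0.0347  0.1016] [-0.4  1.1  1.9] [ 0.12  0.06 -0.75] 0.0408 60.4 1.654
11 7.25 [ 0.5025 -0.0347  0.1016] [-0.4  1.   2.6] [ 0.22  0.1  -1.62] 0.0406 60.4 1.688
```

Positive j7 hits the stop at about 7°, where the torque jumps to 1.6 N m. So I'll turn it the other way.

```bash
python3 - <<'E'
from h import *
f=lambda s:(s["clock"],np.round(s["ee_pos"],4),np.round(s["wrist_force"],1),np.round(s["ft_torque"],2),round(s["opening"],4),np.round(s["eef_rot"][2],3))
q0=np.load("q0.npy")
for a in (0,-15,-30,-42,-48,-51,-54,-57,-60,-63):
    q=q0.copy();q[6]+=np.radians(a);arm.goto_joints(q);arm.wait(.1);s=arm.get_state();print(a,*f(s))
    if abs(s["ft_torque"][2])>.8: break
p,d=arm.get_image("wrist");cv2.imwrite("pics/t.png",p)
E
```

```text
0 7.65 [ 0.5027 -0.0346  0.1016] [ 0.5 -0.   2.7] [-0.08  0.03  0.01] 0.0406 1.506
-15 8.1083 [ 0.5026 -0.0346  0.1016] [ 0.4 -0.3  2.1] [ 0.01  0.01 -0.01] 0.0409 1.242
-30 8.5667 [ 0.5026 -0.0345  0.1016] [ 0.  -0.3  2.8] [0.03 0.   0.06] 0.0407 0.98
-42 8.9833 [ 0.5026 -0.0346  0.1016] [-0.  -0.4  3.5] [ 0.04 -0.03  0.06] 0.041 0.771
-48 9.3333 [ 0.5026 -0.0346  0.1016] [ 0.7 -0.3  3.7] [-0.02 -0.08  0.03] 0.0408 0.665
-51 9.6833 [ 0.5025 -0.0346  0.1016] [0.1 0.6 3.7] [-0.09 -0.05  0.  ] 0.041 0.612
-54 10.0333 [ 0.5026 -0.0346  0.1016] [0.4 0.5 3.2] [-0.05 -0.01  0.06] 0.0405 0.559
-57 10.3833 [ 0.5032 -0.0343  0.1016] [3.1 0.5 1.4] [ 0.13 -0.44  0.02] 0.0409 0.507
-60 10.7333 [ 0.5034 -0.0343  0.1017] [4.4 1.  1.1] [ 0.24 -0.83  0.38] 0.0408 0.455
-63 11.0833 [ 0.5029 -0.0345  0.1016] [ 3.3 -0.3  1.5] [ 0.16 -0.61  0.77] 0.0408 0.403
```

View pics/t.png

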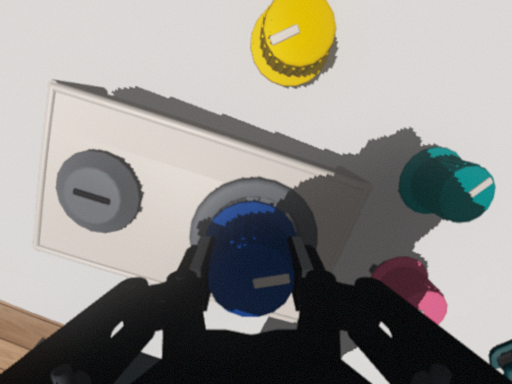

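The cap stayed in the grip (ridge at about (270,281)), and the firm stop came at about -60°. I'll ease the torque slightly and lift with a force limit.

```bash
python3 - <<'E'
from h import *
f=lambda s:(s["clock"],np.round(s["ee_pos"],4),np.round(s["wrist_force"],1),np.round(s["ft_torque"],2),round(s["opening"],4),np.round(s["eef_rot"][2],3))
q=np.load("q0.npy");q[6]-=np.radians(60.5);arm.goto_joints(q);arm.wait(.1);s=arm.get_state();print(*f(s))
p=np.array(s["ee_pos"]);hit=False
for dz in(.006,.025):
    hit=arm.move_linear(p+[0,0,dz],v=.03,force_limit=15);print(hit,*f(arm.get_state()))
    if hit:break
if not hit:
    arm.move_linear(p+[0,0,.1],v=.1);arm.wait(.3);s=arm.get_state();print(*f(s))
    for n in("scene","wrist"):
        im,d=arm.get_image(n);C=cam(n,s);cv2.imwrite(f"pics/l_{n}.png",im);m,st,ce=blue(im);P=cloud(m,d,C);print(n,st,np.median(P,0),np.percentile(P[:,2],[2,98]))
    a=cv2.imread("pics/l_scene.png")[130:290,150:350];cv2.imwrite("pics/l.png",np.hstack([cv2.resize(a,(400,320)),cv2.resize(cv2.imread("pics/l_wrist.png"),(400,320))]))
E
```

```text
11.4833 [ 0.5023 -0.0343  0.1017] [2.4 1.6 3.9] [ 0.47 -0.41  0.19] 0.0406 0.443
False 11.8417 [ 0.5017 -0.0348  0.1078] [3.1 0.9 0.7] [ 0.18 -0.46  0.06] 0.0406 0.442
False 12.625 [ 0.502  -0.0342  0.1266] [ 0.8  0.  -1.5] [-0.02 -0.02  0.  ] 0.0406 0.444
13.825 [ 0.5021 -0.0343  0.2013] [ 0.2 -0.1 -0.9] [-0.07  0.02  0.01] 0.0407 0.444Traceback (most recent call last):
  File "<stdin>", line 11, in <module>
  File "h.py", line 21, in blue
    i=1+np.argmax(st[1:,4]);return l==i,st[i],ce[i]
        ~~~~~~~~~^^^^^^^^^^
    return _wrapfunc(a, 'argmax', axis=axis, out=out, **kwds)
    return bound(*args, **kwds)
ValueError: attempt to get argmax of an empty sequence
```

The cap is hidden in the scene view, so I'll use the wrist view.

```bash
python3 - <<'E'
from h import *
s=arm.get_state();im,d=arm.get_image("wrist");C=cam("wrist",s);cv2.imwrite("pics/lw.png",im)
m,st,ce=blue(im);P=cloud(m,d,C);print(st,np.median(P,0),np.percentile(P[:,2],[2,98]),s["opening"],s["finger_force"],np.abs(s["joint_velocities"]).max())
E
```

```text
[ 209  201   86  116 7104] [ 0.5117774  -0.02928731  0.21704241] [0.17904781 0.21869681] 0.040449945285345235 61.369407176971436 0.0017657148938559166
```

View pics/lw.png

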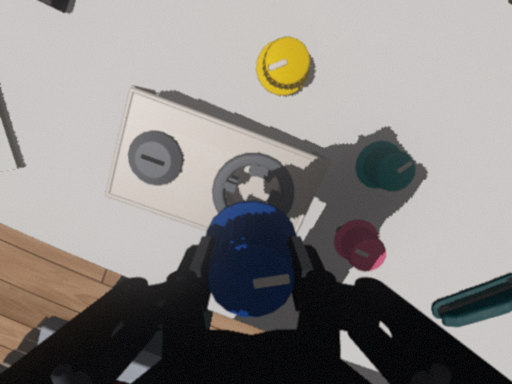

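The cap is in the jaws at about (250,258). Its top is at z = 0.217, which is 100 mm up, and the open filler shows at (253,188). Everything else is where it was.

```bash
python3 -c "
from plant import arm
print(arm.sign_off())"
```

```text
the job is handed in; nothing more can be done
None
```

The blue cap is unscrewed, lifted off and held still in the gripper about 10 cm above its seat, nothing else on the desk was touched, and the job was handed in at about 14 s.

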